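# Bed a loaded inlay tray in its drying bay

### The job

Take the loaded inlay tray by its red grip board and slide it over the lip into the empty drying bay. Press it gently back against the yellow sprung plate and set its near edge down behind the metal lip, so that the spring holds it there lying flat on the runners, then let go. Keep the pieces upright on the tray and leave the other things on the bench where they are.

Things in the scene. Friction and masses are not known exactly. Their poses are not given: they have to be found in the camera images.
- tray: The loose wooden carrying tray, 190 long (its x) by 130 wide (its y), 14 mm high at its rim (floor 6 mm thick; walls 6 mm thick, 8 mm above the floor). About 0.3 kg, 0.55 kg loaded. Origin: centre of its underside, z up. A red grip board stands across its middle. It enters the bay +x end first.
- tray_handle (a point): Centre of the top edge of the red grip board, 75 mm above the tray's underside, over the tray's origin. The board is 12 mm thick along the tray's x and 70 mm wide along its y: pinch it from above, fingers closing along the tray's x. About 25 mm are free on each side of the board before the load begins.
- tray_front (a point): Middle of the lower edge of the tray's near (-x) end, 95 mm from its origin: the edge that ends up behind the lip.
- octbox: Load on the tray's +x half: loose octagonal inlaid dark wood box with a brass band, 42 mm across, 34 mm tall. Origin: centre of its underside.
- jar: Load on the tray's +x half: loose white jar with a brass cap, 38 mm diameter, 52 mm tall. Origin: centre of its underside.
- tilestack: Load on the tray's -x half: loose block of four bonded inlay tiles, 36 by 36 mm, 24 mm tall. Origin: centre of its underside.
- bay: The EMPTY plywood bay, fixed to the bench, 272 long, 160 wide, 68 mm high; its full twin stands beside it, either way round. Origin: on the bench, 3 mm short of its middle; its x points from its mouth into the bay, z up. Cheeks 136 mm apart inside. Runner tops 30 mm, undersides of the strips over them 60 mm and strip tops 68 mm above the bench; 116 mm open between the strips.
- fullbay: The FULL twin bay, same make, with a tray fixed in it, fixed to the bench. Origin and x as for the empty bay.
- glue: Bystander: white glue bottle, 54 mm diameter, 150 mm tall. Origin: centre of its underside.
- bowl: Bystander: white bowl, 110 mm diameter, 45 mm high. Origin: centre of its underside.
- mallet: Bystander: hammer lying on the bench. Origin near its middle, on the bench.
- chisel: Bystander: slim hand tool lying on the bench. Origin near its middle, on the bench.
- pot: Bystander: black octagonal pot, 60 mm across, 35 mm high. Origin: centre of its underside.
- bay_mouth (a point): Middle of the front of the bay's cheeks, 38 mm above the bench, at bay x = -0.133 (short flares widen the mouth, out to -0.163). Across the mouth stands a 10 mm thick aluminium lip, its top 38 mm above the bench: the tray must enter with its underside above 38 mm and its rim below the strips' 60 mm, then go down behind the lip onto the runners.
- bay_home (a point): Where the tray's origin lies when home, at the middle setting: bay x = -0.010, z = 0.030. Lip and yellow sprung plate sit on one stiff carriage, set anywhere from 18 mm nearer the mouth to 18 mm deeper: not reported, feel for it. Lip to plate: 182 mm free, 195 mm with the plate pushed 13 mm to its solid stop (3 N rising to 8 N), so the 190 mm tray fits only near that stop.
Not all that is in view belongs to the job. What is shaped like the tray but pink is not meant.

How it is judged:
At the end, for the whole second after the job is handed in: Tray flat (0.03 rad) on the empty bay's runners, near edge down behind the lip (25 to 33.5 mm up), origin at bay x -32 to 16 mm and y within 7 mm, tray at rest; all three pieces upright (0.15 rad) on the tray's floor inside its rim (z of tray_front in the frame of bay between 0.025 and 0.0335 m and x of tray in the frame of bay between -0.032 and 0.016 m and y of tray in the frame of bay between -0.007 and 0.007 m and angle between tray's own z axis and vertical below 0.03 rad and linear speed of tray below 0.02 m/s and angle between each of octbox, jar, tilestack's own z axis and vertical below 0.15 rad and z of octbox in the frame of tray between 0 and 0.012 m and x of octbox in the frame of tray between -0.09 and 0.09 m and y of octbox in the frame of tray between -0.06 and 0.06 m and z of jar in the frame of tray between 0 and 0.012 m and x of jar in the frame of tray between -0.09 and 0.09 m and y of jar in the frame of tray between -0.06 and 0.06 m and z of tilestack in the frame of tray between 0 and 0.012 m and x of tilestack in the frame of tray between -0.09 and 0.09 m and y of tilestack in the frame of tray between -0.06 and 0.06 m); the robot touches nothing.
It fails at once if the tray is rammed against the bay: more than 50 N (contact force between tray and bay above 50 N).
It fails at once if a piece of the load tips over (more than 0.6 rad) (angle between any of octbox, jar, tilestack's own z axis and vertical above 0.6 rad).
It fails at once if a bystander is displaced by more than 30 mm (distance of any of glue, bowl, mallet, chisel, pot from where it was at the start of the episode above 0.03 m).
It also fails if it takes over 58 s, if anything falls off the work surface, if the arm or the gripper's body presses on something with over 40 N, if the wrist force passes 120 N, or if a joint passes its speed limit or range.

### The arm

A 6-joint arm with a two-finger parallel gripper is mounted at the origin on the work surface. World frame = base frame: x ahead of the robot, y to its left, z up, the work surface at z = 0. Lengths are in m, angles in rad, forces in N, time in s.
With the tool pointing down it reaches from about 0.3 to 0.775 m from the base axis. Payload 14.6 kg.
Tool frame: the origin (TCP) lies at the very end of the fingers, on their centre line; the grasp point (between the pads) lies 19 mm behind it; z points along the fingers, y is the line along which they close (so a half turn about z gives the same grasp; the last joint's range is limited). The gripper opens to 94 mm and grips with 3 to 60 N. Pads are 16 mm wide; open, the fingers measure 119 mm over their backs; the gripper's body (75 mm by 177 mm) begins 78 mm behind the grasp point.
Start: joints at [1.259, 0.3, 1.521, -0, 1.321, -0.067], TCP at [0.133, 0.534, 0.184] pointing down, gripper open.
Joint ranges: [-3.03, 3.03], [-0.79, 2.21], [0.23, 2.52], [-1.04, 4.18], [0, 3.07], [-2.55, 2.55]. Speed limits (rad/s): [2.22, 2.22, 2.57, 3.14, 3.14, 3.14].

### API

Orientations are given as [roll, pitch, yaw] about the fixed x, y, z axes, in that order (R = Rz(yaw) Ry(pitch) Rx(roll)).
In Python, from station import ctrl gives the robot as it stands.
- The arm moves only by the tool carry_out, never from a script. Its argument "motion" is text: rows parted by semicolons, each of 7 numbers parted by spaces: the shift along the world's x, y, z in m, then the turn, a rotation vector about the world's x, y, z in degrees, then the closure in counts, from 0 (fully open) to 255 (shut). In form: dx dy dz wx wy wz hand; .... A call has 1 to 20 rows; each row shifts and turns the commanded pose from where the row before left it; what a row does not reach is not made up. A row lasts 1/12 s, in which the tool goes at most 41.7 mm and 7.16 degrees, less where a joint would pass 70% of its speed; a pose out of reach is approached as far as the arm can. A call is refused whole if a number of a shift passes 0.0417 or a number of a turn 7.16, either way. A call with a gripper value outside its range is refused whole. The fingers move at their own pace and stop on an object; "grip_force" is the grip in N (left out, the last holds). Time passes only in rows, so rows that do not move let the fingers close. It gives the time, the measured TCP pose, the force, the opening and the grip force at its end, in the units of the state.
- ctrl.get_obs(): the state, without advancing time (a new reading comes with each control period).
- ctrl.camera(name): name is "scene" or "top" or "wrist"; returns a dict with "pixels" (480x640x3 uint8, red, green, blue), "range_z" (480x640 float32, m along the optical axis (not along the pixel's ray), 0 where there is no reading), "K" (3x3 intrinsics, pixels), "position" and "attitude" of the camera in the world. Camera axes: x right, y up, looking along -z (the intrinsics and any distortion apply to the point x, -y, -z); pixel columns grow to the right and rows downward; lengths in m; the calibration is good to about 2 mm. A picture is of the moment at which its call begins.
- ctrl.hand_in(): hands the job in; it is judged then, once.
The state is a dict: "time_s": time; "qpos": joint angles; "joint_vel": joint speeds; "tau": joint torques, N m; "ee_pos": TCP position; "eef_rot": TCP orientation; "force": force on the tool from outside, world axes, zero at the start; "moment": the same for the moment, N m; "grip_width": finger opening in m; "grip_force": force on a finger pad.
Only numpy, scipy, OpenCV 4.12 (cv2) and the standard library are available. Lean on these libraries where they do the work, as an engineer would, in place of code of your own. Each camera call takes 0.05 s, during which the arm holds its last target. There are 200 camera calls.

## Working session

There is one attempt and no reset: what is moved stays moved. The work goes in short steps, Python scripts to look and compute and a tool call to move; the robot and the scene stay as the last step left them, time stands still between calls to the robot, and variables do not carry over. Pictures are saved under pics/ and viewed, at most 10 in all, crops included, and the job is handed in when it is done.

Besides the shell and the picture viewer there is one more tool, called as name(argument=value, ...), one argument or row to a line, values as JSON. carry_out: Moves the arm, as the interface text tells. Its arguments: {"type":"object","properties":{"motion":{"type":"string"},"grip_force":{"type":"number"}},"required":["motion"]}

```bash
mkdir -p pics; ls; cat > h.py <<'E'
import numpy as np, cv2
from station import ctrl
from scipy.spatial.transform import Rotation as R
def cam(n):
    c=ctrl.camera(n)
    a=np.array(c['attitude'],float)
    c['R']=a if a.shape==(3,3) else (R.from_euler('xyz',a).as_matrix() if a.size==3 else R.from_quat(a).as_matrix())
    z=c['range_z']; K=np.array(c['K']); v,u=np.mgrid[0:z.shape[0],0:z.shape[1]]
    P=np.stack([(u-K[0,2])/K[0,0]*z,-(v-K[1,2])/K[1,1]*z,-z],-1)
    c['P']=P@c['R'].T+np.array(c['position']); c['P'][z==0]=np.nan
    return c
def save(n,img,crop=None,s=1):
    if crop: img=img[crop[1]:crop[3],crop[0]:crop[2]]
    cv2.imwrite('pics/'+n+'.png',cv2.resize(img[...,::-1],None,fx=s,fy=s))
E
python3 - <<'E'
from h import *
o=ctrl.get_obs(); print(o)
for n in ['top','scene']:
    c=ctrl.camera(n); print(n,c['K'],c['position'],c['attitude'],[k for k in c]); save(n,c['pixels'])
E
```

```text
pics
{'time_s': 0.0, 'qpos': array([ 1.25941293e+00,  3.00463639e-01,  1.52158944e+00,  1.38410476e-06,
        1.32067928e+00, -6.65691330e-02]), 'joint_vel': array([ 6.42797061e-04, -2.68195966e-03, -3.06717339e-06, -7.89849906e-04,
       -1.91267618e-03, -6.11412902e-05]), 'tau': array([ 3.82828721e-04, -5.31811309e+01, -3.52726436e+01,  7.08091585e-02,
        2.45242351e-02, -7.36947868e-05]), 'ee_pos': array([0.13320541, 0.53333207, 0.1838869 ]), 'eef_rot': array([-3.14045557e+00, -7.71506059e-05,  2.89677800e+00]), 'force': array([-0.73250371,  0.04590133,  0.004097  ]), 'moment': array([-0.04947401, -0.04339219,  0.02172572]), 'grip_force': 0.0, 'grip_width': 0.0939593182286973}
top [[457.23594621   0.         323.91988431]
 [  0.         457.23594621 232.67552099]
 [  0.           0.           1.        ]] [ 0.36406673 -0.07753823  1.23541736] [ 0.09327097  0.00731329 -1.54363884] ['pixels', 'range_z', 'K', 'position', 'attitude']
scene [[536.83062406   0.         317.67244061]
 [  0.         536.83062406 238.006431  ]
 [  0.           0.           1.        ]] [1.06382937 0.8708981  0.78716114] [ 0.99511126 -0.01944349  2.60427363] ['pixels', 'range_z', 'K', 'position', 'attitude']
```

View pics/top.png

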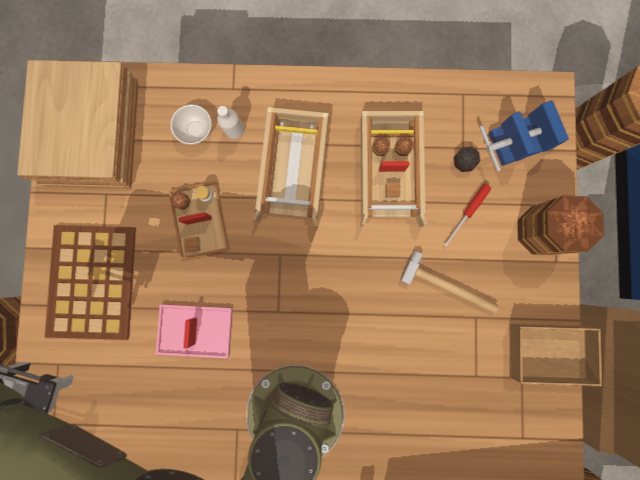

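View pics/scene.png

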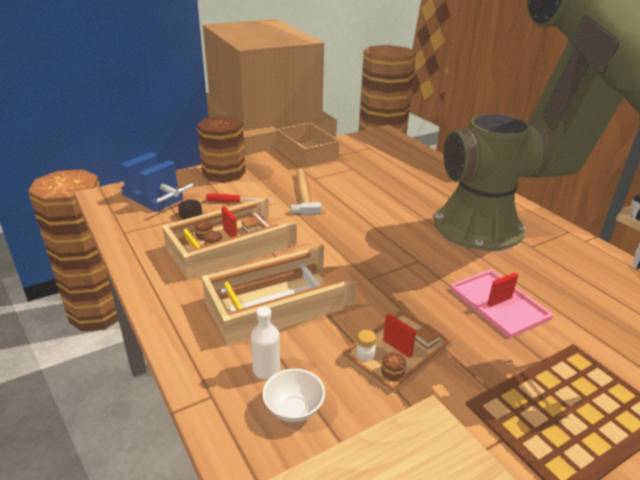

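Tray candidates (top image): loaded wooden tray (198,219), pink decoy (193,331), and the tray fixed in the full bay (393,167). I choose the wooden one at (198,219), which is loose and carries the jar, the octbox and the tiles. The empty bay is at (292,163), with its lip at (288,202), its yellow plate at (296,130) and its mouth facing the robot.

```bash
python3 - <<'E'
from h import *
c=cam('top'); P=c['P']; I=c['pixels'].astype(int)
save('crop',c['pixels'],(150,95,340,265),4)
def rep(n,m):
    Q=P[m]; r=cv2.minAreaRect(Q[:,:2].astype(np.float32)); print(n,len(Q),'med',np.nanmedian(Q,0).round(4),'rect',np.round(r[0],4),np.round(r[1],4),round(r[2],2)); print(np.round(cv2.boxPoints(r),4).tolist())
v,u=np.mgrid[0:480,0:640]
def reg(a,b,cc,d): return (u>=a)&(u<cc)&(v>=b)&(v<d)
red=(I[...,0]>130)&(I[...,1]<70)&(I[...,2]<70)
t=reg(165,180,235,262)
m=red&t
print('handle z pct',np.nanpercentile(P[m][:,2],[5,50,95]))
rep('handle top',m&(P[...,2]>.065))
rep('tray',t&(P[...,2]>.009)&(P[...,2]<.1))
rep('rim',t&(P[...,2]>.010)&(P[...,2]<.017))
b=reg(245,95,340,228)
print('bench',np.nanmedian(P[270:290,200:260,2]))
rep('bay top',b&(P[...,2]>.060)&(P[...,2]<.076))
rep('bay all',b&(P[...,2]>.02)&(P[...,2]<.08))
y=(I[...,0]>170)&(I[...,1]>130)&(I[...,2]<70)&b
rep('plate',y&(P[...,2]>.0))
yaw=None
# strip edges: rows of bay top
bt=b&(P[...,2]>.060)&(P[...,2]<.076)
for x0 in np.arange(.44,.76,.02):
    k=bt&(abs(P[...,0]-x0)<.004); s=np.sort(P[k][:,1])
    if len(s)>1:
        g=np.argmax(np.diff(s)); print(round(x0,3),s[[0,g,g+1,-1]].round(4),round((s[g]+s[g+1])/2,4),round((s[0]+s[-1])/2,4))
E
```

```text
handle z pct [0.0722576  0.0752699  0.07807042]
handle top 101 med [0.5043 0.2746 0.0753] rect [0.5044 0.2745] [0.01  0.067] 12.62
[[0.49219998717308044, 0.3061000108718872], [0.5069000124931335, 0.24070000648498535], [0.516700029373169, 0.24289999902248383], [0.5019999742507935, 0.3082999885082245]]
tray 1810 med [0.5096 0.2771 0.0198] rect [0.5063 0.2735] [0.1916 0.1371] 13.25
[[0.39739999175071716, 0.3181999921798706], [0.42879998683929443, 0.18479999899864197], [0.6152999997138977, 0.22869999706745148], [0.5838000178337097, 0.362199991941452]]
rim 647 med [0.4953 0.2694 0.0134] rect [0.5054 0.2759] [0.1909 0.1321] 13.25
[[0.39739999175071716, 0.3181999921798706], [0.427700012922287, 0.18970000743865967], [0.6134999990463257, 0.23350000381469727], [0.5831999778747559, 0.3619999885559082]]
bench 0.00047557290179112144
bay top 2072 med [0.6742 0.0217 0.0688] rect [0.647  0.0254] [0.166  0.3016] 85.26
[[0.48989999294281006, -0.04479999840259552], [0.7904000282287598, -0.06970000267028809], [0.8041999936103821, 0.09570000320672989], [0.503600001335144, 0.12060000002384186]]
bay all 34
[... 487 characters left out ...]
199999690055847]]
0.5 [-0.0452 -0.0372  0.1127  0.1142] 0.0377 0.0345
0.52 [-0.0444 -0.034   0.1038  0.115 ] 0.0349 0.0353
0.54 [-0.0465 -0.0256  0.1013  0.1136] 0.0378 0.0335
0.56 [-0.0485 -0.0276  0.0905  0.1123] 0.0314 0.0319
0.58 [-0.0503 -0.0298  0.0893  0.1104] 0.0298 0.03
0.6 [-0.0499 -0.0291  0.0867  0.1086] 0.0288 0.0293
0.62 [-0.052  -0.031   0.0852  0.1071] 0.0271 0.0276
0.64 [-0.0539 -0.0331  0.0837  0.1054] 0.0253 0.0257
0.66 [-0.056  -0.035   0.0819  0.103 ] 0.0234 0.0235
0.68 [-0.058  -0.037   0.0799  0.1012] 0.0215 0.0216
0.7 [-0.0575 -0.0392  0.0791  0.0998] 0.0199 0.0211
0.72 [-0.0596 -0.0387  0.0771  0.0974] 0.0192 0.0189
0.74 [-0.0617 -0.0141  0.0771  0.0957] 0.0315 0.017
```

View pics/crop.png

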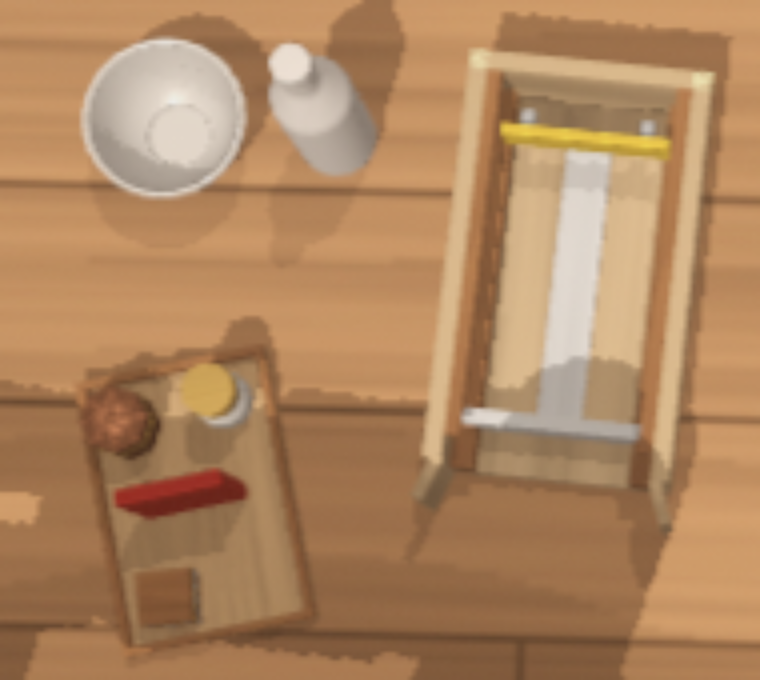

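The crop confirms the choice: octbox (120,425), jar (210,390) and tile block (165,595) sit around the red board (180,490). Moving above it with the fingers partly closed.

carry_out(
  motion="0.0265 -0.0185 0 0 0 -4.48 80;0.0265 -0.0185 0 0 0 -4.48 168;0.0265 -0.0185 0 0 0 -4.48 168;0.0265 -0.0185 0 0 0 -4.48 168;0.0265 -0.0185 0 0 0 -4.48 168;0.0265 -0.0185 0 0 0 -4.48 168;0.0265 -0.0185 0 0 0 -4.48 168;0.0265 -0.0185 0 0 0 -4.48 168;0.0265 -0.0185 0 0 0 -4.48 168;0.0265 -0.0185 0 0 0 -4.48 168;0.0265 -0.0185 0 0 0 -4.48 168;0.0265 -0.0185 0 0 0 -4.48 168;0.0265 -0.0185 0 0 0 -4.48 168;0.0265 -0.0185 0 0 0 -4.48 168;0 0 0 0 0 0 168;0 0 0 0 0 0 168",
)

```text
time_s: 1.48
ee_pos: [0.5049, 0.2736, 0.1838]
eef_rot: [-3.141, 0.0, 1.8]
force: [-1.3, -0.1, 0.4]
grip_width: 0.0319
grip_force: 0.0
```

```bash
python3 - <<'E'
from h import *
o=ctrl.get_obs(); print(o['time_s'],o['ee_pos'],np.degrees(o['eef_rot']),o['grip_width'],o['force'],o['qpos'].round(2))
c=cam('wrist'); P=c['P']; I=c['pixels'].astype(int); save('w1',c['pixels']); print(c['position'])
red=(I[...,0]>110)&(I[...,1]<60)&(I[...,2]<60)
for lo,hi in [(.07,.081),(.072,.078)]:
    m=red&(P[...,2]>lo)&(P[...,2]<hi); Q=P[m]; print(len(Q))
    if len(Q): 
        r=cv2.minAreaRect(Q[:,:2].astype(np.float32)); print(r, np.median(Q,0), cv2.boxPoints(r).round(4).tolist())
E
```

```text
1.4833 [0.50493117 0.27360251 0.18380724] [-1.79941794e+02  7.13389942e-03  1.03143391e+02] 0.03186144200786532 [-1.26746001 -0.13587055  0.3549142 ] [0.43 0.36 1.45 0.   1.34 0.2 ]
[0.49007335 0.33954165 0.38414321]
1004
((0.37635278701782227, 0.2619968056678772), (0.2744610905647278, 0.06877864897251129), 7.143808364868164) [0.50337773 0.27706881 0.07504629] [[0.23589999973773956, 0.2791000008583069], [0.24449999630451202, 0.21080000698566437], [0.5167999863624573, 0.24490000307559967], [0.5081999897956848, 0.3131999969482422]]
1003
((0.37635278701782227, 0.2619968056678772), (0.2744610905647278, 0.06877864897251129), 7.143808364868164) [0.5033799  0.27704267 0.07504665] [[0.23589999973773956, 0.2791000008583069], [0.24449999630451202, 0.21080000698566437], [0.5167999863624573, 0.24490000307559967], [0.5081999897956848, 0.3131999969482422]]
```

View pics/w1.png

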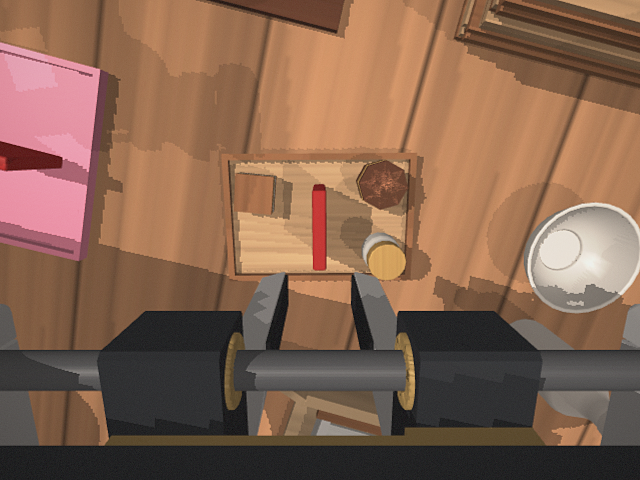

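Wrist view: the red board spans (319,184) to (319,268), centred and parallel between the finger tips (275 and 360). The octbox (383,185), jar (385,257) and tiles (255,193) stay clear of the fingers. Next I descend and grip.

carry_out(
  motion="-0.001 0.002 -0.018 0 0 0 168;0 0 -0.02 0 0 0 168;0 0 -0.02 0 0 0 168;0 0 -0.02 0 0 0 168;0 0 -0.02 0 0 0 168;0 0 -0.02 0 0 0 168;0 0 -0.01 0 0 0 168;0 0 -0.01 0 0 0 168;0 0 0 0 0 0 168;0 0 0 0 0 0 200;0 0 0 0 0 0 210;0 0 0 0 0 0 220;0 0 0 0 0 0 235;0 0 0 0 0 0 255;0 0 0 0 0 0 255;0 0 0 0 0 0 255;0 0 0 0 0 0 255",
  grip_force=35,
)

```text
time_s: 2.95
ee_pos: [0.5037, 0.2768, 0.0474]
eef_rot: [3.14, -0.0, 1.802]
force: [-1.1, 0.2, 6.4]
grip_width: 0.0112
grip_force: 35.0
```

```bash
python3 - <<'E'
from h import *
c=cam('top'); P=c['P']; I=c['pixels'].astype(int)
v,u=np.mgrid[0:480,0:640]; b=(u>245)&(u<340)&(v>95)&(v<228)
bt=b&(P[...,2]>.060)&(P[...,2]<.076); S=[]
for x0 in np.arange(.55,.735,.005):
    k=bt&(abs(P[...,0]-x0)<.003); s=np.sort(P[k][:,1]); g=np.argmax(np.diff(s)); 
    if 0.1<s[g+1]-s[g]<.13: S.append([x0,*s[[0,g,g+1,-1]]])
S=np.array(S); print(len(S))
for j in range(1,5):
    f=np.polyfit(S[:,0],S[:,j],1); r=S[:,j]-np.polyval(f,S[:,0]); print(j,f[0],np.degrees(np.arctan(f[0])),np.polyval(f,[.53,.65]).round(4),r.std().round(4))
# lip, plate
gray=b&(P[...,2]>.033)&(P[...,2]<.043)&(P[...,0]<.60); Q=P[gray]; print('lip',len(Q),cv2.minAreaRect(Q[:,:2].astype(np.float32)))
# rear wall
m=bt&(P[...,0]>.77); print('rear max x',np.percentile(P[m][:,0],[5,50,95,100]))
print('glue', P[105:135,222:245][P[105:135,222:245,2]>.13].mean(0))
o=ctrl.get_obs(); print(o['time_s'],o['ee_pos'],o['force'],o['grip_width'],o['grip_force'])
E
```

```text
37
1 -0.07918582706572934 -4.527566249935676 [-0.045  -0.0545] 0.0007
2 -0.07604154278719844 -4.348490904313831 [-0.0252 -0.0344] 0.0007
3 -0.07589815054153644 -4.340322278387626 [0.0922 0.0831] 0.0005
4 -0.07753088005302561 -4.433323445568942 [0.1134 0.1041] 0.0008
lip 222 ((0.5453635454177856, 0.028863124549388885), (0.1599576473236084, 0.09348179399967194), 85.46147155761719)
rear max x [0.77258064 0.78713527 0.79779141 0.80173255]
glue [0.7576246  0.18583137 0.14778904]
3.0 [0.50374421 0.27684829 0.04735002] [-0.61267574  0.44528317  6.24978432] 0.01170315220347301 35.00268995761871
```

carry_out(
  motion="0 0 0.001 0 0 0 255;0 0 0.002 0 0 0 255;0 0 0.004 0 0 0 255;0 0 0.006 0 0 0 255;0 0 0.007 0 0 0 255;0 0 0.007 0 0 0 255;0 0 0.007 0 0 0 255;0 0 0.005 0 0 0 255;0 0 0.003 0 0 0 255;0 0 0.001 0 0 0 255;0 0 0 0 0 0 255",
  grip_force=35,
)

```text
time_s: 3.92
ee_pos: [0.5033, 0.2766, 0.0896]
eef_rot: [3.141, -0.0, 1.802]
force: [-0.6, 0.1, -6.1]
grip_width: 0.0114
grip_force: 35.0
```

carry_out(
  motion="-0.002 0 0 0 0 0 255;-0.005 0 0 0 0 0 255;-0.008 0 0 0 0 0 255;-0.011 0 0 0 0 0 255;-0.012 0 0 0 0 0 255;-0.012 0 0 0 0 0 255;-0.012 0 0 0 0 0 255;-0.012 0 0 0 0 0 255;-0.012 -0.002 0 0 0 0 255;-0.011 -0.005 0 0 0 0 255;-0.008 -0.008 0 0 0 0 255;-0.005 -0.01 0 0 0 -0.7 255;-0.002 -0.012 0 0 0 -1 255;0 -0.012 0 0 0 -1 255;0 -0.012 0 0 0 -1 255;0 -0.012 0 0 0 -1 255;0 -0.012 0 0 0 -1 255;0 -0.012 0 0 0 -1 255;0 -0.012 0 0 0 -1 255;0 -0.012 0 0 0 -1 255",
)

```text
time_s: 5.58
ee_pos: [0.3914, 0.1542, 0.0894]
eef_rot: [3.141, 0.0, 1.648]
force: [1.5, 1.0, -6.0]
grip_width: 0.0113
grip_force: 35.0
```

carry_out(
  motion="0 -0.012 0 0 0 -1 255;0 -0.012 0 0 0 -1 255;0 -0.012 0 0 0 -1 255;0 -0.012 0 0 0 -1 255;0 -0.012 0 0 0 -1 255;0 -0.012 0 0 0 -1 255;0 -0.012 0 0 0 -1 255;0 -0.01 0 0 0 -1 255;0 -0.008 0 0 0 -1 255;0 -0.005 0 0 0 0 255;0 -0.003 0 0 0 0 255;0 -0.001 0 0 0 0 255;0 0 0 0 0 0 255",
)

```text
time_s: 6.67
ee_pos: [0.3913, 0.0445, 0.0894]
eef_rot: [3.142, -0.0, 1.493]
force: [0.2, 0.5, -4.8]
grip_width: 0.0108
grip_force: 35.0
```

```bash
python3 - <<'E'
from h import *
o=ctrl.get_obs(); print(o['time_s'],o['ee_pos'],np.degrees(o['eef_rot']),o['force'],o['moment'])
c=cam('top'); save('t2',c['pixels'],(220,95,360,300),3.5)
w=cam('wrist'); save('w2',w['pixels'])
E
```

```text
6.6667 [0.39132172 0.04454621 0.08944783] [ 1.79998265e+02 -1.86185184e-03  8.55565334e+01] [ 0.21536232  0.54957237 -4.76854024] [-0.11392981  0.12963176  0.00394539]
```

View pics/w2.png

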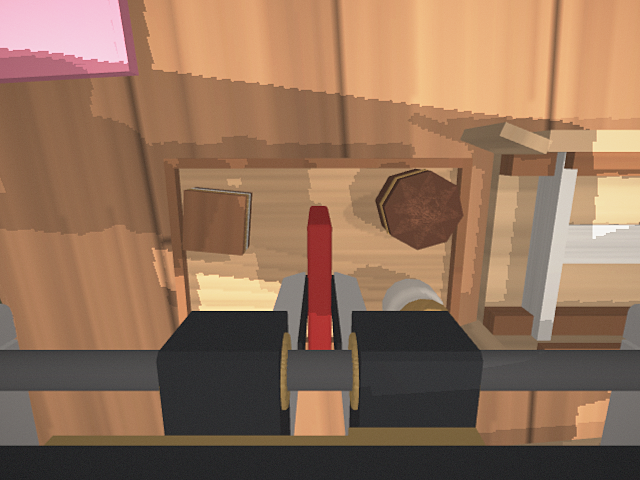

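View pics/t2.png

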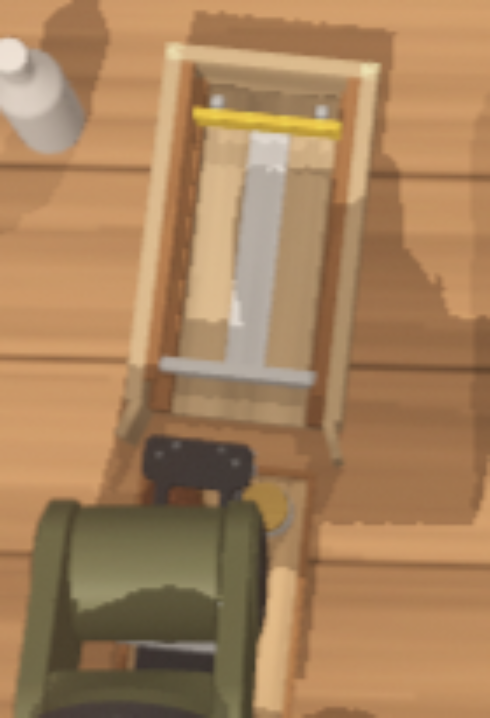

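Wrist view: the load is upright (tiles (217,220), octbox (423,208), jar (413,297)) and the tray edge faces the bay mouth at column 485. The top view shows the tray's right wall running into the right flare line. Next I measure the lateral offset and tilt from the depth data.

```bash
cat >> h.py <<'E'
YAW=np.radians(-4.42); B0=np.array([.6585,.0239])
def bay(P):
    d=P[...,:2]-B0; c,s=np.cos(YAW),np.sin(YAW)
    return np.stack([d[...,0]*c+d[...,1]*s,-d[...,0]*s+d[...,1]*c,P[...,2]],-1)
E
python3 - <<'E'
from h import *
o=ctrl.get_obs(); print('tcp bay',bay(o['ee_pos']))
for n in ['wrist','top']:
    c=cam(n); b=bay(c['P']); x,y,z=b[...,0],b[...,1],b[...,2]
    print(n)
    # tray lateral profile: for bins of x, outer edges of points z in .046-.066
    for x0 in np.arange(-.355,-.17,.02):
        k=(abs(x-x0)<.006)&(z>.050)&(z<.064)&(abs(y)<.09); 
        if k.sum()>5:
            Y=y[k]; 
            e=k&(y>Y.max()-.006); f=k&(y<Y.min()+.006)
            print(round(x0,3),'ymin/max',Y.min().round(4),Y.max().round(4),'z hi side',np.median(z[e]).round(4),'z lo side',np.median(z[f]).round(4))
    k=(z>.044)&(z<.064)&(x>-.38)&(x<-.165)&(abs(y)<.06); print('x extent',np.percentile(x[k],[0,.5,99.5,100]).round(4))
    for x0 in (-.11,-.09,-.07,-.05):
        k=(abs(x-x0)<.006)&(z>.060)&(z<.076)&(y>0)&(y<.1); k2=(abs(x-x0)<.006)&(z>.060)&(z<.076)&(y<0)&(y>-.1)
        print('strip',x0,[ (y[q].min().round(4),y[q].max().round(4),np.median(z[q]).round(4)) for q in (k,k2) if q.sum()>5])
    k=(z>.034)&(z<.042)&(abs(y)<.05)&(x<-.07)&(x>-.135); print('lip x',k.sum(),np.percentile(x[k],[1,50,99]).round(4) if k.any() else '')
    k=(z<.058)&(z>.04)&(abs(y)<.05)&(x>.05)&(x<.12); print('plate x',k.sum(),np.percentile(x[k],[1,10,50,99]).round(4) if k.any() else '')
E
```

```text
tcp bay [-0.26802027  0.00029629  0.08945169]
wrist
-0.355 ymin/max -0.0419 0.0651 z hi side 0.0569 z lo side 0.0569
-0.335 ymin/max -0.0363 0.0651 z hi side 0.0567 z lo side 0.0502
-0.315 ymin/max -0.0372 0.0651 z hi side 0.0565 z lo side 0.0501
-0.295 ymin/max -0.0244 0.0651 z hi side 0.0564 z lo side 0.0505
-0.275 ymin/max -0.0638 0.0651 z hi side 0.0561 z lo side 0.056
-0.255 ymin/max -0.0636 0.0657 z hi side 0.056 z lo side 0.0553
-0.235 ymin/max -0.0152 0.0657 z hi side 0.0558 z lo side 0.0502
-0.215 ymin/max -0.0208 0.0658 z hi side 0.0556 z lo side 0.0583
-0.195 ymin/max -0.0175 0.0658 z hi side 0.0555 z lo side 0.0591
-0.175 ymin/max -0.0427 0.0658 z hi side 0.0553 z lo side 0.0554
x extent [-0.3638 -0.3626 -0.1738 -0.1728]
strip -0.11 [(np.float64(0.0596), np.float64(0.0811), np.float64(0.0681)), (np.float64(-0.0575), np.float64(-0.0554), np.float64(0.0648))]
strip -0.09 [(np.float64(0.0596), np.float64(0.081), np.float64(0.0681)), (np.float64(-0.0572), np.float64(-0.0556), np.float64(0.065))]
strip -0.07 [(np.float64(-0.0579), np.float64(-0.0557), np.float64(0.0639))]
stri
[... 688 characters left out ...]
de 0.0554 z lo side 0.0556
x extent [-0.3616 -0.3609 -0.1724 -0.1717]
strip -0.11 [(np.float64(0.058), np.float64(0.0806), np.float64(0.0696)), (np.float64(-0.0793), np.float64(-0.058), np.float64(0.0691))]
strip -0.09 [(np.float64(0.0577), np.float64(0.0804), np.float64(0.0687)), (np.float64(-0.0798), np.float64(-0.0579), np.float64(0.068))]
strip -0.07 [(np.float64(0.0581), np.float64(0.0794), np.float64(0.0682)), (np.float64(-0.0798), np.float64(-0.0589), np.float64(0.0688))]
strip -0.05 [(np.float64(0.0582), np.float64(0.0798), np.float64(0.0683)), (np.float64(-0.0798), np.float64(-0.0588), np.float64(0.0685))]
lip x 135 [-0.1051 -0.1001 -0.0945]
plate x 188 [0.0861 0.0868 0.0898 0.1067]
```

The tray is laterally within 1 mm of the bay's centreline, level, with its underside at about 42 mm. Moving in now.

carry_out(
  motion="0.002 0.0003 0 0 0 0 255;0.004 0 0 0 0 0 255;0.006 -0.0005 0 0 0 0 255;0.006 -0.0005 0 0 0 0 255;0.006 -0.0005 0 0 0 0 255;0.006 -0.0005 0 0 0 0 255;0.006 -0.0005 0 0 0 0 255;0.006 -0.0004 0 0 0 0 255;0.006 -0.0004 0 0 0 0 255;0.006 -0.0005 0 0 0 0 255;0.006 -0.0005 0 0 0 0 255;0.006 -0.0005 0 0 0 0 255;0.004 -0.0003 0 0 0 0 255;0.002 -0.0002 0 0 0 0 255;0 0 0 0 0 0 255",
)

```text
time_s: 8.12
ee_pos: [0.4636, 0.0395, 0.0894]
eef_rot: [-3.141, 0.0, 1.493]
force: [0.7, 1.0, -6.6]
grip_width: 0.0115
grip_force: 35.0
```

```bash
python3 - <<'E'
from h import *
o=ctrl.get_obs(); print(o['time_s'],'tcp bay',bay(o['ee_pos']),np.degrees(o['eef_rot'][2]),o['force'],o['moment'])
E
```

```text
8.1167 tcp bay [-0.19555918  0.00057495  0.08935235] 85.55040026407451 [ 0.69413215  1.03574536 -6.63823098] [-0.04923494  0.09715552  0.03608672]
```

carry_out(
  motion="0.003 -0.0002 0 0 0 0 255;0.006 -0.0005 0 0 0 0 255;0.009 -0.0007 0 0 0 0 255;0.01 -0.0008 0 0 0 0 255;0.01 -0.0008 0 0 0 0 255;0.01 -0.0008 0 0 0 0 255;0.01 -0.0008 0 0 0 0 255;0.01 -0.0008 0 0 0 0 255;0.01 -0.0008 0 0 0 0 255;0.01 -0.0008 0 0 0 0 255;0.01 -0.0008 0 0 0 0 255;0.01 -0.0008 0 0 0 0 255;0.01 -0.0008 0 0 0 0 255;0.01 -0.0008 0 0 0 0 255;0.01 -0.0008 0 0 0 0 255;0.01 -0.0007 0 0 0 0 255;0.009 -0.0007 0 0 0 0 255;0.006 -0.0005 0 0 0 0 255;0.003 -0.0002 0 0 0 0 255;0 0 0 0 0 0 255",
)

```text
time_s: 9.78
ee_pos: [0.6297, 0.0264, 0.0891]
eef_rot: [-3.141, 0.0, 1.493]
force: [0.1, 0.0, -5.7]
grip_width: 0.0114
grip_force: 35.0
```

```bash
python3 - <<'E'
from h import *
o=ctrl.get_obs(); print(o['time_s'],'tcp bay',bay(o['ee_pos']),np.degrees(o['eef_rot'][2]),o['force'],o['moment'])
E
```

```text
9.7833 tcp bay [-0.02890858  0.00027201  0.08906278] 85.54841593344999 [ 1.07947537e-01  4.22832724e-03 -5.74707582e+00] [-0.00833437  0.15463275  0.02671702]
```

carry_out(
  motion="0.002 -0.0002 0 0 0 0 255;0.003 -0.0002 0 0 0 0 255;0.003 -0.0002 0 0 0 0 255;0.003 -0.0002 0 0 0 0 255;0.003 -0.0002 0 0 0 0 255;0.002 -0.0002 0 0 0 0 255;0.001 -0.0001 0 0 0 0 255;0 0 0 0 0 0 255",
)

```text
time_s: 10.45
ee_pos: [0.6464, 0.0252, 0.0893]
eef_rot: [-3.142, -0.0, 1.493]
force: [-0.2, 0.5, -6.1]
grip_width: 0.0115
grip_force: 35.0
```

carry_out(
  motion="0.001 -0.0001 0 0 0 0 255;0.001 -0.0001 0 0 0 0 255;0.001 -0.0001 0 0 0 0 255;0.001 0 0 0 0 0 255;0.001 -0.0001 0 0 0 0 255;0 0 0 0 0 0 255",
)

```text
time_s: 10.95
ee_pos: [0.6511, 0.0248, 0.0894]
eef_rot: [-3.141, 0.0, 1.493]
force: [-3.7, 0.2, -3.9]
grip_width: 0.0116
grip_force: 35.0
```

carry_out(
  motion="0.001 -0.0001 0 0 0 0 255;0.001 -0.0001 0 0 0 0 255;0.001 -0.0001 0 0 0 0 255;0.001 0 0 0 0 0 255;0 0 0 0 0 0 255;0 0 0 0 0 0 255",
)

```text
time_s: 11.45
ee_pos: [0.6552, 0.0245, 0.0894]
eef_rot: [-3.141, 0.0, 1.493]
force: [-4.6, 0.8, -2.7]
grip_width: 0.0114
grip_force: 35.0
```

carry_out(
  motion="0.001 -0.0001 0 0 0 0 255;0.001 -0.0001 0 0 0 0 255;0.001 -0.0001 0 0 0 0 255;0 0 0 0 0 0 255;0 0 0 0 0 0 255",
)

```text
time_s: 11.87
ee_pos: [0.6581, 0.0243, 0.0894]
eef_rot: [-3.141, -0.0, 1.493]
force: [-5.7, 1.1, -3.1]
grip_width: 0.0116
grip_force: 35.0
```

carry_out(
  motion="0.001 -0.0001 0 0 0 0 255;0.001 -0.0001 0 0 0 0 255;0 0 0 0 0 0 255;0 0 0 0 0 0 255",
)

```text
time_s: 12.2
ee_pos: [0.66, 0.0241, 0.0894]
eef_rot: [-3.141, -0.0, 1.493]
force: [-7.6, 0.9, -1.8]
grip_width: 0.0113
grip_force: 35.0
```

```bash
python3 - <<'E'
from h import *
o=ctrl.get_obs(); print(o['time_s'],'tcp bay',bay(o['ee_pos']),o['force'],o['moment'])
c=cam('wrist'); save('w3',c['pixels']); b=bay(c['P']); x,y,z=b[...,0],b[...,1],b[...,2]
for x0 in np.arange(-.10,.1,.02):
    k=(abs(x-x0)<.005)&(z>.045)&(z<.0605)&(y>.05)&(y<.075)
    if k.sum()>5: print(round(x0,3),y[k].max().round(4),np.median(z[k]).round(4),k.sum())
E
```

```text
12.2 tcp bay [0.00146665 0.00032747 0.08941625] [-7.61742973  0.90959733 -1.80408876] [0.14109194 1.58882174 0.00584407]
-0.08 0.0583 0.0492 220
-0.06 0.0583 0.0489 217
-0.04 0.0583 0.0486 212
-0.02 0.0583 0.0484 213
0.0 0.0583 0.0482 217
0.02 0.0582 0.0478 199
0.04 0.0582 0.0477 226
0.06 0.0587 0.0524 33
0.08 0.0582 0.0468 116
```

View pics/w3.png

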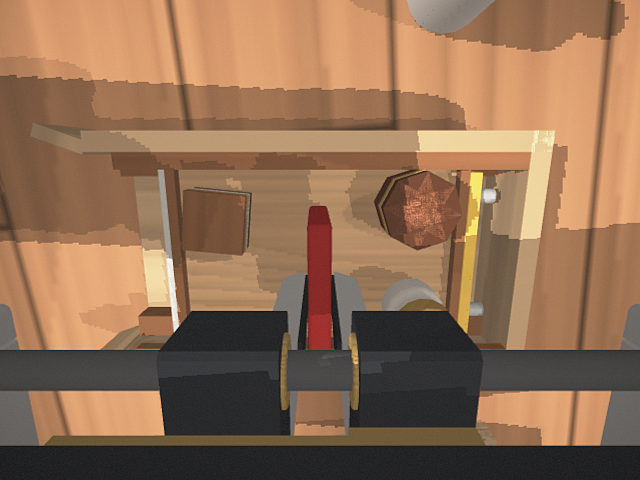

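Wrist view: the tray's near wall (column 177) is just past the aluminium lip (column 165), and its far end presses the yellow plate (column 475). The load is upright. Lowering.

carry_out(
  motion="0 0 -0.001 0 0 0 255;0 0 -0.001 0 0 0 255;0 0 -0.001 0 0 0 255;0 0 -0.001 0 0 0 255;0 0 -0.001 0 0 0 255;0 0 -0.001 0 0 0 255;0 0 -0.001 0 0 0 255;0 0 0 0 0 0 255",
)

```text
time_s: 12.92
ee_pos: [0.6599, 0.024, 0.0822]
eef_rot: [-3.14, 0.0, 1.493]
force: [-7.1, 0.6, -1.7]
grip_width: 0.0116
grip_force: 35.0
```

carry_out(
  motion="0 0 -0.001 0 0 0 255;0 0 -0.001 0 0 0 255;0 0 -0.001 0 0 0 255;0 0 -0.0005 0 0 0 255;0 0 0 0 0 0 255;0 0 0 0 0 0 255",
)

```text
time_s: 13.42
ee_pos: [0.66, 0.0241, 0.0789]
eef_rot: [-3.141, 0.0, 1.493]
force: [-7.4, -0.5, -2.1]
grip_width: 0.0116
grip_force: 35.0
```

```bash
python3 - <<'E'
from h import *
o=ctrl.get_obs(); print(o['time_s'],'tcp bay',bay(o['ee_pos']),o['force'],o['moment'])
c=cam('wrist'); b=bay(c['P']); x,y,z=b[...,0],b[...,1],b[...,2]
# tray end walls: heights along x near y 0.02..0.05
for x0 in np.arange(-.112,.11,.004):
    k=(abs(x-x0)<.002)&(y>.02)&(y<.05)
    if k.sum()>5 and (x0<-.08 or x0>.08): print(round(x0,3),np.median(z[k]).round(4),k.sum())
E
```

```text
13.4167 tcp bay [0.00144277 0.00026285 0.07892567] [-7.41929893 -0.47025614 -2.06521719] [0.03222279 1.55472652 0.01300971]
-0.108 0.0374 10
-0.104 0.0381 274
-0.1 0.0381 277
-0.096 0.039 33
-0.092 0.0469 294
-0.088 0.0448 425
-0.084 0.0386 37
0.08 0.0704 179
0.084 0.0702 6
0.088 0.0424 52
0.092 0.0442 246
0.096 0.0502 650
0.1 0.0552 327
0.104 0.0549 114
0.108 0.0484 88
```

carry_out(
  motion="0 0 -0.001 0 0 0 255;0 0 -0.001 0 0 0 255;0 0 -0.0005 0 0 0 255;0 0 0 0 0 0 255;0 0 0 0 0 0 255",
)

```text
time_s: 13.88
ee_pos: [0.6599, 0.024, 0.0774]
eef_rot: [-3.141, 0.0, 1.493]
force: [-12.1, 0.0, 6.0]
grip_width: 0.0113
grip_force: 35.0
```

carry_out(
  motion="0 0 -0.0005 0 0 0 255;0 0 -0.0005 0 0 0 255;0 0 0 0 0 0 255;0 0 0 0 0 0 255",
)

```text
time_s: 14.22
ee_pos: [0.6599, 0.024, 0.0774]
eef_rot: [-3.141, 0.0, 1.493]
force: [-17.5, 0.0, 13.5]
grip_width: 0.0113
grip_force: 35.0
```

carry_out(
  motion="0 0 0.0007 0 0 0 255;-0.0005 0 0 0 0 0 255;-0.0005 0.0001 0 0 0 0 255;-0.0005 0 0 0 0 0 255;-0.0005 0.0001 0 0 0 0 255;0 0 0 0 0 0 255;0 0 0 0 0 0 255",
)

```text
time_s: 14.8
ee_pos: [0.6593, 0.024, 0.0774]
eef_rot: [3.139, -0.0, 1.493]
force: [-1.3, -0.9, 6.8]
grip_width: 0.0113
grip_force: 35.0
```

```bash
python3 - <<'E'
from h import *
o=ctrl.get_obs(); print(o['time_s'],'tcp bay',bay(o['ee_pos']),o['force'],o['moment'])
c=cam('wrist'); b=bay(c['P']); x,y,z=b[...,0],b[...,1],b[...,2]
for x0 in list(np.arange(-.108,-.08,.002))+list(np.arange(.088,.11,.004)):
    k=(abs(x-x0)<.001)&(y>.02)&(y<.05)
    if k.sum()>5: print(round(x0,3),np.median(z[k]).round(4),z[k].max().round(4),k.sum())
E
```

```text
14.8 tcp bay [0.00075395 0.00018256 0.07739239] [-1.28985459 -0.90812479  6.77059439] [-0.22429992  0.44229335  0.01014324]
-0.106 0.038 0.0396 70
-0.104 0.0383 0.04 140
-0.102 0.0383 0.0398 148
-0.1 0.0381 0.0406 144
-0.098 0.0382 0.0397 141
-0.096 0.0388 0.0396 42
-0.094 0.0441 0.0458 72
-0.092 0.0441 0.046 149
-0.09 0.0442 0.0462 154
-0.088 0.0414 0.0464 314
-0.086 0.0361 0.0369 22
-0.084 0.0361 0.0368 21
-0.082 0.0363 0.0371 17
0.092 0.0441 0.0454 124
0.096 0.0499 0.0568 511
0.1 0.0552 0.0569 158
0.104 0.0546 0.0558 48
0.108 0.0485 0.0499 46
```

The near rim is at 44 mm, the same as the far rim, so the underside is flat at 30 mm and the edge is behind the lip. Next I ease off and release.

carry_out(
  motion="-0.0005 0 0.0004 0 0 0 255;-0.0005 0.0001 0 0 0 0 255;0 0 0 0 0 0 255;0 0 0 0 0 0 235;0 0 0 0 0 0 225;0 0 0 0 0 0 218;0 0 0 0 0 0 210;0 0 0 0 0 0 200;0 0 0 0 0 0 190;0 0 0 0 0 0 180;0 0 0 0 0 0 172;0 0 0 0 0 0 172;0 0 0 0 0 0 172",
  grip_force=10,
)

```text
time_s: 15.93
ee_pos: [0.6573, 0.0243, 0.0765]
eef_rot: [-3.142, -0.0, 1.493]
force: [-0.8, -0.1, -0.1]
grip_width: 0.0305
grip_force: 0.0
```

```bash
python3 - <<'E'
from h import *
o=ctrl.get_obs(); print(o['time_s'],'tcp bay',bay(o['ee_pos']),o['force'],o['moment'],o['grip_width'],o['grip_force'])
c=cam('wrist'); save('w4',c['pixels']); b=bay(c['P']); x,y,z=b[...,0],b[...,1],b[...,2]
for x0 in list(np.arange(-.1,-.084,.002))+[.088,.09,.092,.094,.096]:
    k=(abs(x-x0)<.001)&(y>.02)&(y<.05)
    if k.sum()>5: print(round(x0,3),np.median(z[k]).round(4),k.sum())
E
```

```text
15.9333 tcp bay [-0.00122113  0.00029892  0.07651585] [-0.81152463 -0.06107322 -0.10070148] [-0.05226246  0.08737006 -0.02669211] 0.030460287784550913 0.0
-0.1 0.0383 139
-0.098 0.0384 38
-0.096 0.0441 77
-0.094 0.0441 148
-0.092 0.0441 152
-0.09 0.0412 317
-0.088 0.0362 26
-0.086 0.0357 17
0.088 0.0436 117
0.09 0.0443 129
0.092 0.0443 151
0.094 0.0501 514
0.096 0.0551 164
```

View pics/w4.png

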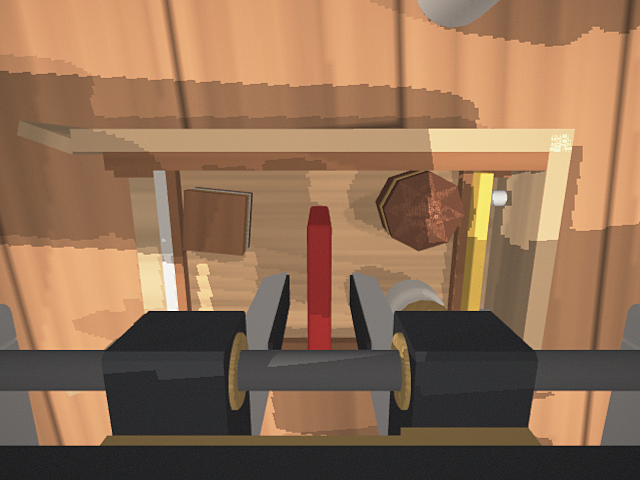

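Released: the tray's near wall (column 178) rests against the lip (column 170), the plate (column 482) presses the far end, the board is free between the fingers and the load is upright. Lifting straight up.

carry_out(
  motion="0 0 0.003 0 0 0 172;0 0 0.006 0 0 0 172;0 0 0.01 0 0 0 172;0 0 0.012 0 0 0 172;0 0 0.015 0 0 0 172;0 0 0.02 0 0 0 172;0 0 0.02 0 0 0 172;0 0 0.02 0 0 0 172;0 0 0.015 0 0 0 172;0 0 0 0 0 0 172;0 0 0 0 0 0 172",
)

```text
time_s: 16.9
ee_pos: [0.6576, 0.0243, 0.1987]
eef_rot: [3.14, -0.0, 1.493]
force: [-0.1, 0.5, -0.8]
grip_width: 0.0307
grip_force: 0.0
```

```bash
python3 - <<'E'
from h import *
o=ctrl.get_obs(); print(o['time_s'],o['ee_pos'],o['force'])
c=cam('wrist'); save('w5',c['pixels']); b=bay(c['P']); x,y,z=b[...,0],b[...,1],b[...,2]
for x0 in list(np.arange(-.1,-.084,.003))+[.086,.088,.09,.092]:
    k=(abs(x-x0)<.001)&(abs(y)<.05)
    if k.sum()>5: print(round(x0,3),np.median(z[k]).round(4),k.sum())
E
```

```text
16.9 [0.65755689 0.02426882 0.19867634] [-0.12796341  0.52784435 -0.84756379]
-0.1 0.0381 200
-0.097 0.039 45
-0.094 0.0441 214
-0.091 0.0439 294
-0.088 0.0362 172
-0.085 0.0363 123
0.086 0.0362 136
0.088 0.0402 353
0.09 0.0442 208
0.092 0.0442 212
```

View pics/w5.png

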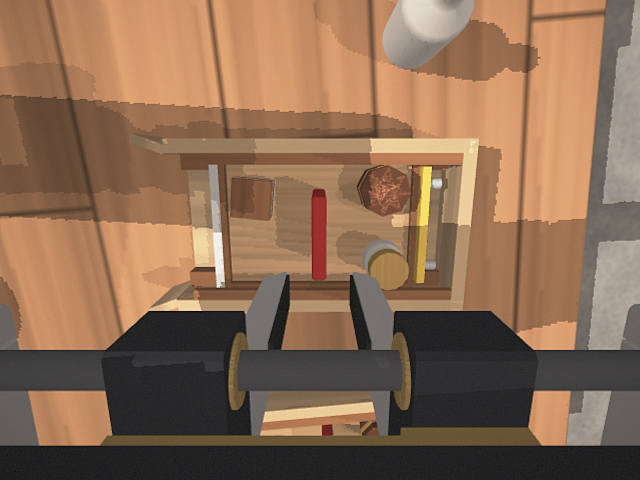

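The tray lies flat between the lip (column 216) and the plate (column 423). All three pieces are upright, and the gripper is clear above.

```bash
python3 -c "
from station import ctrl
print(ctrl.hand_in())"
```

```text
the job is handed in; nothing more can be done
None
```

I slid the loaded tray into the empty bay and set it flat on the runners behind the lip, held by the sprung plate. The load was upright, the gripper was clear of everything, and I handed the job in at about 17 s; no verdict came back.

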